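# Oil a bearing under the clamped spray can

## Task

Slide the yellow sled along its rails until the bearing is centred right under the tip of the red can's spout, then press the red cap down as far as it goes, without leaning hard on it, and let it spring back up. Then run the sled on to the green stop, fully home, and let go. Never spray while the bearing is not under the red spout, leave the blue can's cap alone, and don't shove the other things about.

Things in the scene. Friction and masses are not known exactly. Their poses are not given: they have to be found in the camera images.
- jig: dark steel base plate, 185 x 420 x 12 mm, fixed on the bench; origin on the bench under the middle of the sled's track. The track (two aluminium rails) runs along its y axis: +y end (robot's left) has a grey stop, -y end (robot's right) a green stop. The cans stand on its +x side (far from the robot), the sled's knob is on its -x side. The tops of the stops are 42 mm above the bench
- sled (a joint): travel of the yellow sled along the rails, m: 0 against the grey stop, 0.30 against the green stop, growing towards the jig's -y. It starts near the grey stop. It drags with about 1.2 N plus 8 N per m/s and stays where it is left
- sled_knob (a point): centre of the top of the sled's handle: an upright black round post, 18 mm diameter, 60 mm tall, top 98 mm above the bench, free on all sides; it stands 92 mm from the bearing's axis, on the jig's -x side. To clear the spouts and cans when the sled goes under them, hold it with the fingers closing along the track
- bearing (a point): centre of the top of the steel bearing (44 mm diameter) fixed on the sled in a black round seat; 63 mm above the bench
- red_can: the red aerosol can, fixed: 52 mm diameter, clamped upright in a dark bracket on the jig, with its cap and spout; origin at the middle of its underside, 12 mm above the bench; axes as the jig's
- red_cap (a joint): how far the red can's cap is pressed, m: 0 up, 0.008 fully down. A spring pushes it up with about 3 N at the top and 10 N fully down; it comes up by itself
- red_cap_top (a point): centre of the flat top of the red cap (round, 30 mm diameter, 20 mm tall), 174 mm above the bench when up; it is pressed straight down. The red and blue cans may stand in either order along the track, 85 to 135 mm apart
- red_nozzle (a point): lower tip of the red can's spout: a white tube, 6 mm thick, that runs from the cap 80 mm towards the robot at 161 mm above the bench, then straight down to this tip, over the bearing's path, 99 mm above the bench. It moves with the cap
- blue_cap (a joint): how far the blue can's cap is pressed, m: 0 up, 0.008 fully down; same spring as the red one
- blue_cap_top (a point): centre of the top of the blue can's cap; the same can, cap and spout as the red one but blue
- blue_nozzle (a point): lower tip of the blue can's spout, same make and height as the red one's
- spare_bearing: loose steel ring, 44 mm diameter, 16 mm tall, on the far left of the jig's base; origin at its underside
- grease_tin: loose brass-coloured tin, 48 mm diameter, 50 mm tall, on the far right of the jig's base; origin at its underside
- wrench: loose steel wrench lying on the bench to the right of the jig; origin at its underside
- screwdriver: loose orange-handled screwdriver lying to the left of the jig; origin at its underside
- hammer: loose hammer lying on the right, near the robot; origin at its underside
- jar: clear jar with red lid, 76 mm diameter, 100 mm tall, beyond the jig; origin at its underside
- mug: blue mug, 80 mm diameter, 95 mm tall, beyond the jig; origin at its underside

How it is judged:
By the outcome, as a careful person would: the job done as asked, in the order asked, and still so for the second after the job is handed in, with the robot touching nothing.
It also fails if it takes over 64 s, if anything falls off the work surface, if the arm or the gripper's body presses on something with over 40 N, if the wrist force passes 120 N, or if a joint passes its speed limit or range.

## Robot

A 6-joint arm with a two-finger parallel gripper is mounted at the origin on the work surface. World frame = base frame: x ahead of the robot, y to its left, z up, the work surface at z = 0. Lengths are in m, angles in rad, forces in N, time in s.
With the tool pointing down it reaches from about 0.275 to 0.85 m from the base axis. Payload 5.2 kg.
Tool frame: the origin (TCP) lies at the very end of the fingers, on their centre line; the grasp point (between the pads) lies 19 mm behind it; z points along the fingers, y is the line along which they close (so a half turn about z gives the same grasp; the last joint's range is limited). The gripper opens to 85 mm and grips with 20 to 120 N. Pads are 22 mm wide; open, the fingers measure 114 mm over their backs; the gripper's body (76 mm by 85 mm) begins 54 mm behind the grasp point. The pads swing forward as they close: fully open they stand 13 mm farther back than shut.
Start: joints at [1.06, 0.259, 1.535, -0, 1.348, -0.203], TCP at [0.167, 0.524, 0.231] pointing down, gripper open.
Joint ranges: [-3.14, 3.14], [-0.91, 2.08], [0.19, 2.58], [-1.22, 4.36], [0.22, 2.71], [-3.12, 3.12]. Speed limits (rad/s): [2.57, 2.57, 3.14, 3.14, 3.14, 3.14].

## Interface

Orientations are given as [roll, pitch, yaw] about the fixed x, y, z axes, in that order (R = Rz(yaw) Ry(pitch) Rx(roll)).
In Python, from workcell import get_state, optics, arm, spotter gives the robot as it stands. The module is installed in compiled form; this text tells all that it offers.
- The arm moves only by the tool play_rows, never from a script. Its argument "motion" is a list of rows, each a list of 3 entries, a list of its own where there are three numbers: the shift along the tool's x, y, z scaled (see below), then the turn, a rotation vector about the tool's x, y, z scaled (see below), then the opening, from 0 (shut) to 1 (fully open). In form: [[[x, y, z], [ax, ay, az], jaw], ...]. A call has 1 to 8 rows; each row is the pose to reach, as a shift and turn from the pose commanded when the call began, along the tool's axes at that moment, turning the shorter way round; what a row does not reach only later rows make up. The controller multiplies each number of a shift by 250 mm and each number of a turn by pi rad. A row lasts 1/10 s, in which the tool goes at most 50 mm and 8.59 degrees, less where a joint would pass 70% of its speed; a pose out of reach is approached as far as the arm can. A call with a number of a shift or a turn outside -1 to 1 is refused whole. A call with a gripper value outside its range is refused whole. The fingers move at their own pace and stop on an object; "force" is the grip in N (left out, the last holds). Time passes only in rows, so rows that repeat a pose let the fingers close. It gives the time, the measured TCP pose, the force, the opening and the grip force at its end, in the units of the state.
- get_state(): the state, without advancing time (a new reading comes with each control period).
- optics.grab_frame(name): name is "side" or "top" or "wrist"; returns a dict with "img" (384x512x3 uint8, blue, green, red), "camera_matrix" (3x3 intrinsics, pixels), "T" (4x4, takes a point from camera to world coordinates). Camera axes: x right, y up, looking along -z (the intrinsics and any distortion apply to the point x, -y, -z); pixel columns grow to the right and rows downward; lengths in m; the calibration is good to about 2 mm. The wrist camera is an equidistant fisheye: a pixel r from the principal point sees the ray r / f radians off the axis. A picture is of the moment at which its call begins. There is no depth.
- arm.finish_job(): hands the job in; it is judged then, once.
Trained networks look in the newest picture that a camera, given by its name, has taken for a name from the list of things; names that differ only in an ending like _2 or _b are one class to them, and where a whole thing is asked for, a point or a joint stands for the part that bears it (a point fixed in the world has none). Each returns a list of dicts, best first, with "p" (0 to 1); they miss things now and then, are a little off and sometimes report something else, mostly with a low value. They report only what shows in the picture. A call takes as long as a camera call.
- spotter.silhouettes(camera, query): "region" (384x512 bool, what is visible of it) and "bbox" ([left, top, right, bottom] as shares, 0 to 1, of the picture: columns of its width, rows of its height, round what is visible of it).
- spotter.spot_point(camera, query): "point" ([column, row] as shares, 0 to 1, of the picture: columns of its width, rows of its height: a listed point, or the origin of a listed thing).
The state is a dict: "clock": time; "q": joint angles; "dq": joint speeds; "tau": joint torques, N m; "position": TCP position; "orientation": TCP orientation; "ft_force": force on the tool from outside, world axes, zero at the start; "ft_torque": the same for the moment, N m; "opening": finger opening in m; "grasp_force": force on a finger pad.
Only numpy, scipy, OpenCV 4.12 (cv2) and the standard library are available. Lean on these libraries where they do the work, as an engineer would, in place of code of your own. Each camera call takes 0.05 s, during which the arm holds its last target. There are 200 camera calls.

## Working session

There is one attempt and no reset: what is moved stays moved. The work goes in short steps, Python scripts to look and compute and a tool call to move; the robot and the scene stay as the last step left them, time stands still between calls to the robot, and variables do not carry over. Pictures are saved under pics/ and viewed, at most 11 in all, crops included, and the job is handed in when it is done.

Besides the shell and the picture viewer there is one more tool, called after ">>>" as name(argument=value, ...), one argument or row to a line, values as JSON. play_rows: Moves the arm, as the interface text tells. Its arguments: {"type":"object","properties":{"motion":{"type":"array","items":{"type":"array"}},"force":{"type":"number"}},"required":["motion"]}

```bash
mkdir -p pics; cat > h.py <<'E'
import numpy as np, cv2
from scipy.spatial.transform import Rotation as R
from workcell import get_state, optics, arm, spotter
def ray(f,px):
    K=f["camera_matrix"];x=(px[0]-K[0,2])/K[0,0];y=(px[1]-K[1,2])/K[1,1]
    if f.get("fish"):
        r=np.hypot(x,y);s=np.sin(r)/r if r>1e-9 else 1;d=np.array([x*s,-y*s,-np.cos(r)])
    else: d=np.array([x,-y,-1.])
    d=f["T"][:3,:3]@d; return f["T"][:3,3],d/np.linalg.norm(d)
def grab(n):
    f=optics.grab_frame(n);f["fish"]=n=="wrist";return f
def atz(f,px,z):
    o,d=ray(f,px);return o+d*(z-o[2])/d[2]
def spot(n,q):
    r=spotter.spot_point(n,q)
    return (np.array(r[0]["point"])*[512,384],r[0]["p"]) if r else (None,0)
def tri(rays):
    A=0;b=0
    for o,d in rays:
        P=np.eye(3)-np.outer(d,d);A=A+P;b=b+P@o
    x=np.linalg.solve(A,b);return x,[np.linalg.norm((np.eye(3)-np.outer(d,d))@(x-o)) for o,d in rays]
E
cat > a.py <<'E'
from h import *
F={n:grab(n) for n in("side","top","wrist")}
cv2.imwrite("pics/a.png",np.hstack([F["side"]["img"],F["top"]["img"]])[:, :][::1]) if 0 else None
for n in F: cv2.imwrite(f"pics/a_{n}.png",F[n]["img"])
Z=dict(sled_knob=.098,bearing=.063,red_cap_top=.174,red_nozzle=.099,blue_cap_top=.174,blue_nozzle=.099,jig=0,red_can=.012)
for q,z in Z.items():
    rs=[]
    for n in F:
        p,c=spot(n,q)
        if p is None: print(q,n,None);continue
        print(q,n,p.round(1),round(c,2),atz(F[n],p,z).round(4))
        if c>.4: rs.append(ray(F[n],p))
    if len(rs)>1: x,e=tri(rs);print("  tri",x.round(4),np.round(e,4))
s=get_state();print(s)
E
python3 a.py; python3 -c "
import cv2,numpy as np
cv2.imwrite('pics/a.png',cv2.resize(np.vstack([cv2.imread('pics/a_side.png'),cv2.imread('pics/a_top.png')]),(400,600)))"
```

```text
sled_knob side [299.9 206.9] 0.6 [0.4149 0.0209 0.098 ]
sled_knob top [233.8 227.2] 0.62 [0.4226 0.0308 0.098 ]
sled_knob wrist None
  tri [0.4181 0.0309 0.106 ] [0.0034 0.0034]
bearing side [266.5 218.1] 0.78 [0.4995 0.0353 0.063 ]
bearing top [228.7 201. ] 0.75 [0.5092 0.0434 0.063 ]
bearing wrist None
  tri [0.5031 0.0434 0.0704] [0.0045 0.0045]
red_cap_top side [234.2 147.8] 0.58 [ 0.6109 -0.1265  0.174 ]
red_cap_top top [283.7 158. ] 0.53 [ 0.6043 -0.1229  0.174 ]
red_cap_top wrist None
  tri [ 0.6072 -0.1228  0.1752] [0.0032 0.0032]
red_nozzle side [261.9 194. ] 0.59 [ 0.5191 -0.0213  0.099 ]
red_nozzle top [290.6 189.9] 0.58 [ 0.5263 -0.1449  0.099 ]
red_nozzle wrist None
  tri [ 0.5402 -0.1559  0.006 ] [0.0066 0.0066]
blue_cap_top side [234.9 170. ] 0.59 [ 0.5898 -0.0124  0.174 ]
blue_cap_top top [264.6 198.4] 0.57 [ 0.489  -0.0609  0.174 ]
blue_cap_top wrist None
  tri [ 0.5486 -0.0614  0.1343] [0.0505 0.0505]
blue_nozzle side [261.4 194.8] 0.67 [ 0.52   -0.0174  0.099 ]
blue_nozzle top [248.9 195.1] 0.43 [ 0.5168 -0.0188  0.099 ]
blue_nozzle wrist None
  tri [ 0.5187 -0.018
[... 344 characters left out ...]
7 -0.1123  0.0185] [0.0035 0.0035]
{'clock': 1.35, 'q': array([ 1.06023334e+00,  2.58607390e-01,  1.53497043e+00,  4.59768146e-06,
        1.34800043e+00, -2.02779554e-01]), 'dq': array([ 0.00234812,  0.00068456,  0.00070748, -0.00054757,  0.0008403 ,
        0.00024262]), 'tau': array([ 3.34399383e-04, -4.45927870e+01, -2.90881187e+01, -3.06999618e-04,
        1.10486810e-03,  4.80701772e-05]), 'position': array([0.16659594, 0.52418247, 0.23131765]), 'orientation': array([ 3.14157764e+00, -1.49127947e-06,  2.83380820e+00]), 'ft_force': array([-0.44024849,  0.24497203, -0.70463963]), 'ft_torque': array([-0.01534822,  0.01035638, -0.0300664 ]), 'grasp_force': 0.0, 'opening': 0.08519653052699}
```

View pics/a_top.png

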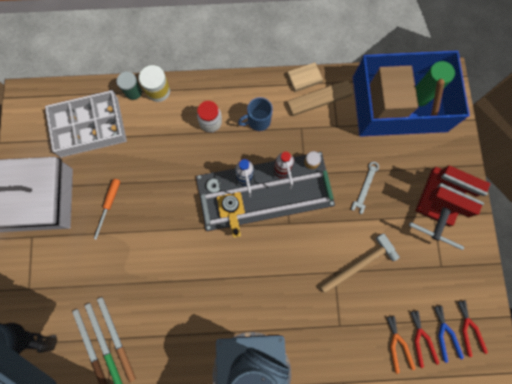

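View pics/a_side.png

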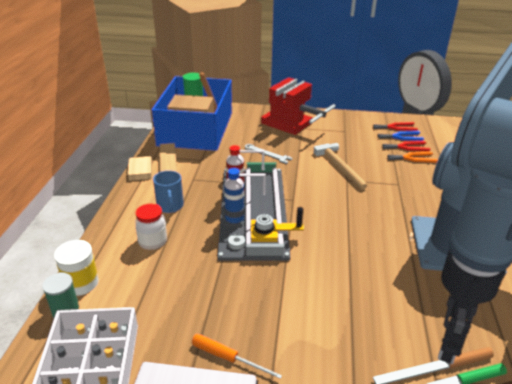

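```bash
cat > b.py <<'E'
from h import *
f=grab("wrist");s=get_state();Rt=R.from_euler("xyz",s["orientation"]).as_matrix()
print(Rt.T@(f["T"][:3,3]-s["position"]));print((Rt.T@f["T"][:3,:3]).round(3));print(f["camera_matrix"])
# helper target
def rel(p,yaw):
    r=Rt.T@(np.array(p)-s["position"]);Rd=R.from_euler("xyz",[np.pi,0,yaw]).as_matrix()
    return (r/.25).round(4),(R.from_matrix(Rt.T@Rd).as_rotvec()/np.pi).round(4)
print(rel([.42,0.0,.33],3.29),rel([.42,0.0,.33],.15),rel([.3,.3,.33],3.29))
E
python3 b.py
```

```text
[ 0.08154092  0.00103936 -0.1438644 ]
[[ 0.001  0.949  0.315]
 [ 1.    -0.001 -0.   ]
 [ 0.     0.315 -0.949]]
[[297.31863964   0.         252.92143212]
 [  0.         297.31863964 187.44371923]
 [  0.           0.           1.        ]]
(array([-1.6012, -1.691 , -0.3947]), array([-0.    , -0.    , -0.1452])) (array([-1.6012, -1.691 , -0.3947]), array([-0.    ,  0.    ,  0.8543])) (array([-0.7802, -0.6928, -0.3948]), array([-0.    , -0.    , -0.1452]))
```

>>> play_rows(
  motion=[
    [[-0.8, -0.85, -0.4], [0, 0, -0.145], 1],
    [[-0.8, -0.85, -0.4], [0, 0, -0.145], 1],
    [[-0.8, -0.85, -0.4], [0, 0, -0.145], 1],
    [[-0.8, -0.85, -0.4], [0, 0, -0.145], 1],
    [[-0.8, -0.85, -0.4], [0, 0, -0.145], 1],
    [[-0.8, -0.85, -0.4], [0, 0, -0.145], 1],
    [[-0.8, -0.85, -0.4], [0, 0, -0.145], 1],
    [[-0.8, -0.85, -0.4], [0, 0, -0.145], 1],
  ],
)

```text
clock: 2.2
position: [0.2943, 0.2595, 0.3326]
orientation: [3.141, 0.003, -2.998]
ft_force: [0.2, 0.7, 0.4]
opening: 0.0854
grasp_force: 0.0
```

```bash
cat >> h.py <<'E'
def rel(p,yaw):
    s=get_state();Rt=R.from_euler("xyz",s["orientation"]).as_matrix()
    r=Rt.T@(np.array(p)-s["position"]);Rd=R.from_euler("xyz",[np.pi,0,yaw]).as_matrix()
    return (r/.25).round(4),(R.from_matrix(Rt.T@Rd).as_rotvec()/np.pi).round(4)
E
python3 -c "
from h import *
print(rel([.44,-.02,.33],3.29))"
```

```text
(array([-0.4171, -1.1897,  0.0112]), array([ 0.0001,  0.001 , -0.0016]))
```

>>> play_rows(
  motion=[
    [[-0.4, -1, 0], [0, 0, 0], 1],
    [[-0.4, -1, 0], [0, 0, 0], 1],
    [[-0.4, -1, 0], [0, 0, 0], 1],
    [[-0.4, -1, 0], [0, 0, 0], 1],
    [[-0.4, -1, 0], [0, 0, 0], 1],
    [[-0.4, -1, 0], [0, 0, 0], 1],
    [[-0.4, -1, 0], [0, 0, 0], 1],
  ],
)

```text
clock: 2.9
position: [0.4297, 0.0272, 0.3302]
orientation: [3.141, -0.002, -2.997]
ft_force: [-0.7, 0.5, -0.8]
opening: 0.0854
grasp_force: 0.0
```

```bash
cat > c.py <<'E'
import sys,pickle
from h import *
f=grab("wrist");cv2.imwrite(f"pics/{sys.argv[1]}.png",f["img"])
Z=dict(sled_knob=.098,bearing=.063,red_cap_top=.174,red_nozzle=.099,blue_cap_top=.174,blue_nozzle=.099)
D={}
for q,z in Z.items():
    p,c=spot("wrist",q)
    if p is not None: print(q,p.round(1),round(c,2),atz(f,p,z).round(4)); D[q]=(ray(f,p),c)
pickle.dump(D,open(sys.argv[1]+".pkl","wb"));print(get_state()["position"])
E
python3 c.py w1
```

```text
sled_knob [255.3 141.5] 0.9 [0.4108 0.0288 0.098 ]
bearing [255.6 202. ] 0.8 [0.5057 0.0437 0.063 ]
red_cap_top [117.  286.2] 0.97 [ 0.6143 -0.1313  0.174 ]
red_nozzle [126.4 208.3] 0.63 [ 0.5302 -0.1426  0.099 ]
blue_nozzle [211.1 210.8] 0.67 [ 0.5139 -0.0173  0.099 ]
[0.42808729 0.0298156  0.33151391]
```

View pics/w1.png

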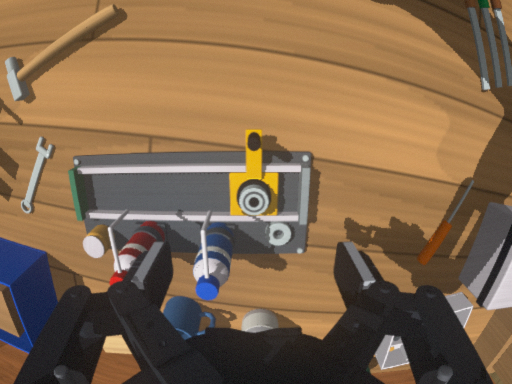

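>>> play_rows(
  motion=[
    [[0, -0.65, 0], [0, 0, 0], 1],
    [[0, -0.65, 0], [0, 0, 0], 1],
    [[0, -0.65, 0], [0, 0, 0], 1],
    [[0, -0.65, 0], [0, 0, 0], 1],
    [[0, -0.65, 0], [0, 0, 0], 1],
    [[0, -0.65, 0], [0, 0, 0], 1],
  ],
)

```text
clock: 3.85
position: [0.4522, -0.1309, 0.3313]
orientation: [3.141, -0.0, -2.993]
ft_force: [-0.0, -0.1, 0.5]
opening: 0.0853
grasp_force: 0.0
```

```bash
python3 c.py w2; cat > t.py <<'E'
from h import *
import pickle,sys
D=[pickle.load(open(a+".pkl","rb")) for a in sys.argv[1:]]
for q in set().union(*D):
    r=[d[q][0] for d in D if q in d]
    if len(r)>1: x,e=tri(r);print(q,x.round(4),np.round(e,4))
E
python3 t.py w1 w2
```

```text
sled_knob [370.5 147.6] 0.98 [0.4157 0.0264 0.098 ]
bearing [360.  200.1] 0.94 [0.503  0.0463 0.063 ]
red_cap_top [234.5 294.8] 0.69 [ 0.6171 -0.1285  0.174 ]
red_nozzle [235.1 210.9] 0.56 [ 0.5325 -0.1421  0.099 ]
blue_cap_top [329.8 288.4] 0.56 [ 0.5919 -0.008   0.174 ]
[ 0.45247349 -0.13130204  0.33156443]
bearing [0.5015 0.043  0.071 ] [0.0011 0.0011]
red_cap_top [ 0.6111 -0.1289  0.1794] [0.0012 0.0012]
red_nozzle [ 0.5309 -0.1422  0.1001] [0.0011 0.0011]
sled_knob [0.4143 0.0293 0.0906] [0.0023 0.0023]
```

View pics/w2.png

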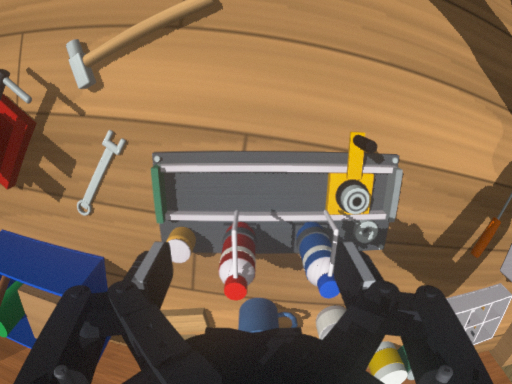

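```bash
python3 - <<'E'
from h import *
import pickle
print(rel([.4135,.0278,.13],3.291),rel([.4135,.0278,.064],3.291))
f=grab("wrist")
for z,a,b in((.03,(165,167),(388,170)),(.03,(165,217),(388,217)),(.012,(155,153),(395,157))):
    A,B=atz(f,a,z),atz(f,b,z);d=A-B;print(A.round(4),B.round(4),np.arctan2(d[0],-d[1]))
E
```

```text
(array([0.0599, 0.6527, 0.8061]), array([-0.0001,  0.0001, -0.0001])) (array([0.06  , 0.6528, 1.0701]), array([-0.0001,  0.0001, -0.0001]))
[ 0.5054 -0.2636  0.03  ] [0.4546 0.0975 0.03  ] 0.13990872439316476
[ 0.5927 -0.2592  0.03  ] [0.5371 0.1239 0.03  ] 0.14391884425870494
[ 0.4893 -0.2876  0.012 ] [0.4331 0.1145 0.012 ] 0.13899310006595503
```

>>> play_rows(
  motion=[
    [[0.06, 0.65, 0.3], [0, 0, 0], 1],
    [[0.06, 0.65, 0.3], [0, 0, 0], 1],
    [[0.06, 0.65, 0.3], [0, 0, 0], 1],
    [[0.06, 0.65, 0.3], [0, 0, 0], 1],
    [[0.06, 0.65, 0.65], [0, 0, 0], 1],
    [[0.06, 0.65, 0.65], [0, 0, 0], 1],
    [[0.06, 0.65, 0.65], [0, 0, 0], 1],
    [[0.06, 0.65, 0.65], [0, 0, 0], 1],
  ],
)

```text
clock: 5.05
position: [0.4138, 0.0264, 0.1694]
orientation: [3.141, -0.001, -2.994]
ft_force: [0.4, -0.7, 0.3]
opening: 0.0852
grasp_force: 0.0
```

```bash
python3 c.py w3;  python3 t.py w1 w2 w3
```

```text
sled_knob [251.1 196.9] 0.75 [0.4119 0.0259 0.098 ]
bearing [254.6 272.7] 0.9 [0.5051 0.043  0.063 ]
red_nozzle [ 71.6 281.6] 0.64 [ 0.5332 -0.1445  0.099 ]
[0.41450088 0.02597156 0.16993862]
sled_knob [0.4138 0.0278 0.0936] [0.0025 0.0025 0.0017]
red_cap_top [ 0.6111 -0.1289  0.1794] [0.0012 0.0012]
bearing [0.5018 0.043  0.0692] [0.0015 0.0009 0.001 ]
red_nozzle [ 0.5301 -0.1419  0.102 ] [0.0012 0.001  0.0003]
```

View pics/w3.png

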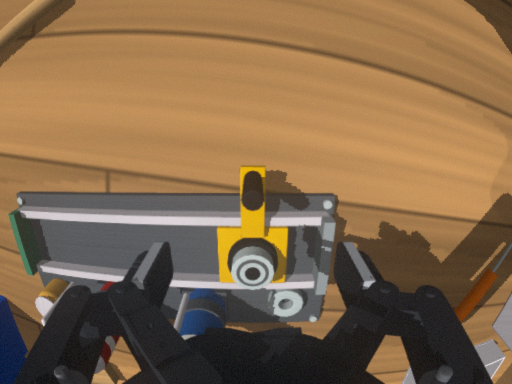

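>>> play_rows(
  motion=[
    [[0, 0, 0.2], [0, 0, 0], 1],
    [[0, 0, 0.42], [0, 0, 0], 1],
    [[0, 0, 0.42], [0, 0, 0], 1],
    [[0, 0, 0.42], [0, 0, 0], 1],
    [[0, 0, 0.42], [0, 0, 0], 1],
  ],
)

```text
clock: 5.9
position: [0.4154, 0.0259, 0.0657]
orientation: [-3.141, 0.003, -2.994]
ft_force: [0.6, 0.1, 0.9]
opening: 0.0857
grasp_force: 0.0
```

>>> play_rows(
  motion=[
    [[0, 0, 0], [0, 0, 0], 0],
    [[0, 0, 0], [0, 0, 0], 0],
    [[0, 0, 0], [0, 0, 0], 0],
    [[0, 0, 0], [0, 0, 0], 0],
    [[0, 0, 0], [0, 0, 0], 0],
    [[0, 0, 0], [0, 0, 0], 0],
    [[0, 0, 0], [0, 0, 0], 0],
    [[0, 0, 0], [0, 0, 0], 0],
  ],
  force=30,
)

```text
clock: 6.7
position: [0.4139, 0.0263, 0.0642]
orientation: [-3.141, 0.0, -2.994]
ft_force: [-2.1, 0.1, 6.6]
opening: 0.0172
grasp_force: 29.8
```

```bash
python3 c.py w4; python3 -c "
from h import *
s=get_state();print(s['opening'],s['grasp_force'],s['ft_force'],s['orientation'])"
```

```text
sled_knob [252.9 283. ] 0.97 [0.4149 0.0276 0.098 ]
red_nozzle [ 21.4 351.9] 0.68 [ 0.531 -0.139  0.099]
[0.41388207 0.02626155 0.06423276]
0.016906006859460317 29.7615185379982 [-2.06885832  0.10296468  6.84913909] [-3.14140343e+00  3.98608290e-04 -2.99380065e+00]
```

>>> play_rows(
  motion=[
    [[0, -0.04, 0], [0, 0, 0], 0],
    [[0, -0.12, 0], [0, 0, 0], 0],
    [[0, -0.22, 0], [0, 0, 0], 0],
    [[0, -0.32, 0], [0, 0, 0], 0],
    [[0, -0.42, 0], [0, 0, 0], 0],
    [[0, -0.52, 0], [0, 0, 0], 0],
    [[0, -0.6, 0], [0, 0, 0], 0],
    [[0, -0.64, 0], [0, 0, 0], 0],
  ],
)

```text
clock: 7.85
position: [0.4372, -0.1334, 0.0642]
orientation: [-3.141, -0.0, -2.995]
ft_force: [-1.9, 2.8, 8.1]
opening: 0.0173
grasp_force: 30.0
```

```bash
python3 c.py w5; python3 - <<'E'
from h import *
s=get_state();print(s['opening'],s['grasp_force'],s['ft_force'],s['orientation'])
for n in("side","top"):
    f=grab(n);cv2.imwrite(f"pics/w5_{n}.png",f["img"])
    for q,z in(("bearing",.063),("red_nozzle",.099)):
        p,c=spot(n,q); print(n,q,p,c,p is not None and atz(f,p,z))
E
```

```text
sled_knob [251.4 281.2] 0.87 [ 0.4373 -0.1329  0.098 ]
red_nozzle [31.7  5. ] 0.29 [ 0.3228 -0.2483  0.099 ]
[ 0.43712272 -0.13263568  0.06425625]
0.01670478541514869 29.78911578655243 [-3.3413096  -1.68116345  5.60151992] [-3.14069869e+00 -3.51481034e-04 -2.99384306e+00]
side bearing [263.8848 184.2816] 0.84 [ 0.524893   -0.12196138  0.063     ]
side red_nozzle [258.4064 171.4944] 0.55 [ 0.54255452 -0.13164379  0.099     ]
top bearing [281.7024 193.9968] 0.47 [ 0.522735   -0.12090943  0.063     ]
top red_nozzle None 0 False
```

View pics/w5.png

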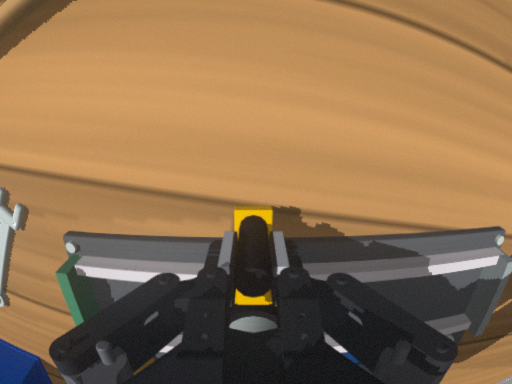

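>>> play_rows(
  motion=[
    [[0, -0.03, 0], [0, 0, 0], 0],
    [[0, -0.07, 0], [0, 0, 0], 0],
    [[0, -0.1, 0], [0, 0, 0], 0],
    [[0, -0.1, 0], [0, 0, 0], 0],
    [[0, -0.1, 0], [0, 0, 0], 0],
    [[0, -0.1, 0], [0, 0, 0], 0],
  ],
)

```text
clock: 9.1
position: [0.4408, -0.1573, 0.0643]
orientation: [-3.141, -0.0, -2.994]
ft_force: [-1.9, -2.2, 6.2]
opening: 0.0171
grasp_force: 29.8
```

>>> play_rows(
  motion=[
    [[0, 0, 0], [0, 0, 0], 1],
    [[0, 0, 0], [0, 0, 0], 1],
    [[0, 0, 0], [0, 0, 0], 1],
    [[0, 0, 0], [0, 0, 0], 1],
    [[0, 0, 0], [0, 0, 0], 1],
    [[0, 0, 0], [0, 0, 0], 1],
  ],
)

```text
clock: 9.7
position: [0.4409, -0.1566, 0.0638]
orientation: [3.142, -0.0, -2.994]
ft_force: [-0.2, -0.7, 0.1]
opening: 0.0857
grasp_force: 0.0
```

>>> play_rows(
  motion=[
    [[0, 0, -0.2], [0, 0, 0], 1],
    [[0, 0, -0.4], [0, 0, 0], 1],
    [[0, 0, -0.6], [0, 0, 0], 1],
    [[0, 0, -0.6], [0, 0, 0], 1],
    [[0, 0, -0.6], [0, 0, 0], 1],
    [[0, 0, -0.6], [0, 0, 0], 1],
  ],
)

```text
clock: 10.3
position: [0.4402, -0.1562, 0.2128]
orientation: [3.14, -0.002, -2.994]
ft_force: [0.8, 0.0, 0.2]
opening: 0.0852
grasp_force: 0.0
```

```bash
python3 c.py w6; python3 - <<'E'
import cv2
i=cv2.imread("pics/w6.png");cv2.imwrite("pics/w6c.png",cv2.resize(i[150:350,130:390],None,fx=3,fy=3,interpolation=cv2.INTER_CUBIC)[:600,:800])
E
```

```text
sled_knob [248.8 184. ] 0.6 [ 0.4418 -0.1584  0.098 ]
bearing [252.  251.8] 0.65 [ 0.5325 -0.142   0.063 ]
red_nozzle [253.5 266.3] 0.85 [ 0.5285 -0.141   0.099 ]
blue_cap_top [374.2 366.2] 0.81 [ 0.5958 -0.0032  0.174 ]
[ 0.44067905 -0.15653498  0.21310413]
```

View pics/w6c.png

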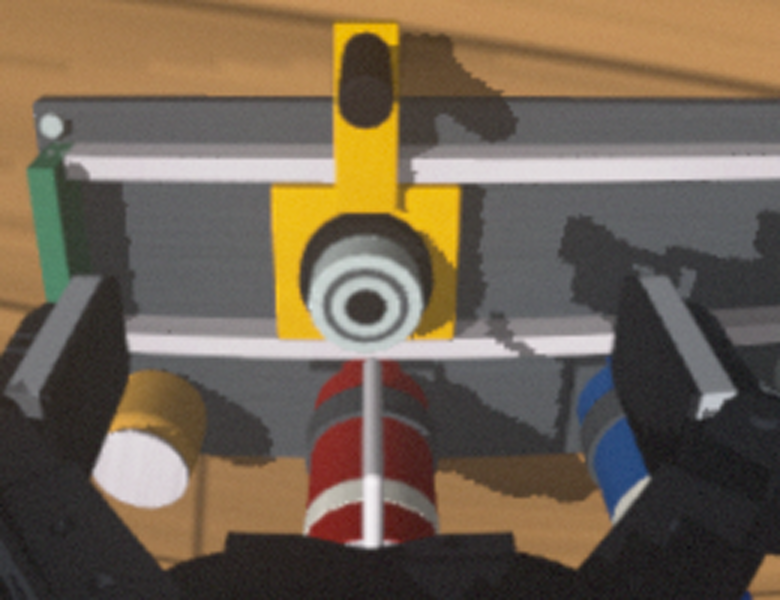

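>>> play_rows(
  motion=[
    [[0, 0.008, 0.2], [0, 0, 0], 1],
    [[0, 0.008, 0.4], [0, 0, 0], 1],
    [[0, 0.008, 0.6], [0, 0, 0], 1],
    [[0, 0.008, 0.6], [0, 0, 0], 1],
    [[0, 0.008, 0.6], [0, 0, 0], 1],
  ],
)

```text
clock: 11.15
position: [0.4404, -0.1545, 0.0639]
orientation: [3.14, -0.002, -2.994]
ft_force: [0.4, 0.3, 0.9]
opening: 0.0854
grasp_force: 0.0
```

>>> play_rows(
  motion=[
    [[0, 0, 0], [0, 0, 0], 0],
    [[0, 0, 0], [0, 0, 0], 0],
    [[0, 0, 0], [0, 0, 0], 0],
    [[0, 0, 0], [0, 0, 0], 0],
    [[0, 0, 0], [0, 0, 0], 0],
    [[0, 0, 0], [0, 0, 0], 0],
    [[0, 0, 0], [0, 0, 0], 0],
    [[0, 0, 0], [0, 0, 0], 0],
  ],
)

```text
clock: 11.95
position: [0.4412, -0.1551, 0.0648]
orientation: [-3.14, 0.001, -2.994]
ft_force: [-1.2, -0.1, 6.6]
opening: 0.0171
grasp_force: 29.7
```

>>> play_rows(
  motion=[
    [[0, 0, 0], [0, 0, 0], 1],
    [[0, 0, 0], [0, 0, 0], 1],
    [[0, 0, 0], [0, 0, 0], 1],
    [[0, 0, 0], [0, 0, 0], 1],
    [[0, 0, 0], [0, 0, 0], 1],
    [[0, 0, 0], [0, 0, 0], 1],
  ],
)

```text
clock: 12.55
position: [0.4406, -0.1547, 0.0637]
orientation: [3.142, -0.0, -2.994]
ft_force: [-0.3, -0.9, 0.5]
opening: 0.0852
grasp_force: 0.0
```

>>> play_rows(
  motion=[
    [[0, 0, -0.2], [0, 0, 0], 1],
    [[0, 0, -0.4], [0, 0, 0], 1],
    [[0, 0, -0.6], [0, 0, 0], 1],
    [[0, 0, -0.76], [0, 0, 0], 1],
    [[0, 0, -0.76], [0, 0, 0], 1],
    [[0, 0, -0.76], [0, 0, 0], 1],
  ],
)

```text
clock: 13.15
position: [0.4409, -0.1549, 0.2545]
orientation: [-3.14, 0.002, -2.994]
ft_force: [-0.2, 0.3, 0.2]
opening: 0.0852
grasp_force: 0.0
```

```bash
python3 c.py w7; python3 - <<'E'
import cv2
from h import *
i=cv2.imread("pics/w7.png");cv2.imwrite("pics/w7c.png",cv2.resize(i[150:320,170:340],None,fx=3.5,fy=3.5,interpolation=cv2.INTER_CUBIC))
E
```

```text
sled_knob [248.8 171.9] 0.88 [ 0.4431 -0.1579  0.098 ]
bearing [255.3 236.2] 0.57 [ 0.535  -0.1368  0.063 ]
red_cap_top [248.5 343. ] 0.6 [ 0.611  -0.1331  0.174 ]
red_nozzle [254.8 248.8] 0.88 [ 0.5328 -0.1379  0.099 ]
[ 0.44021467 -0.15443912  0.25263514]
```

View pics/w7c.png

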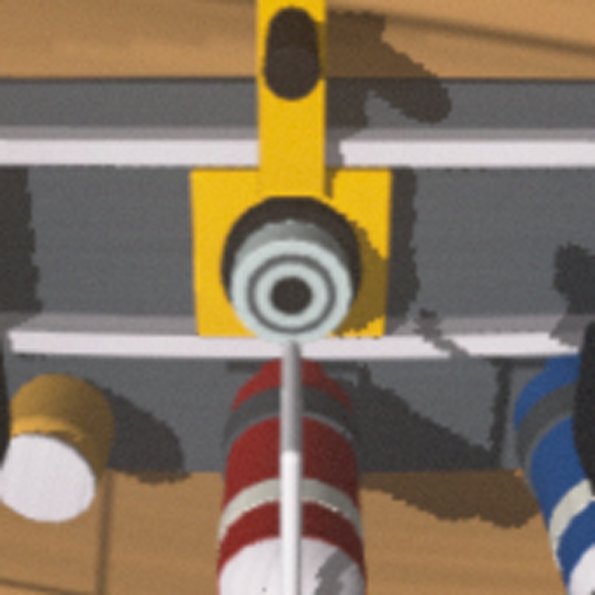

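>>> play_rows(
  motion=[
    [[-0.15, 0, 0], [0, 0, 0], 0],
    [[-0.35, 0, 0], [0, 0, 0], 0],
    [[-0.55, 0, 0], [0, 0, 0], 0],
    [[-0.685, 0, 0], [0, 0, 0], 0],
    [[-0.685, 0, 0], [0, 0, 0], 0],
    [[-0.685, 0, 0], [0, 0, 0], 0],
    [[-0.685, 0, 0], [0, 0, 0], 0],
    [[-0.685, 0, 0], [0, 0, 0], 0],
  ],
)

```text
clock: 14.3
position: [0.6089, -0.1298, 0.2542]
orientation: [-3.141, -0.0, -2.995]
ft_force: [-0.3, 0.0, 0.5]
opening: 0.0002
grasp_force: 0.0
```

>>> play_rows(
  motion=[
    [[0, 0, 0.15], [0, 0, 0], 0],
    [[0, 0, 0.24], [0, 0, 0], 0],
    [[0, 0, 0.28], [0, 0, 0], 0],
    [[0, 0, 0.28], [0, 0, 0], 0],
    [[0, 0, 0.28], [0, 0, 0], 0],
  ],
)

```text
clock: 14.8
position: [0.6104, -0.13, 0.1852]
orientation: [-3.141, 0.002, -2.994]
ft_force: [-0.5, -0.7, 0.0]
opening: -0.0001
grasp_force: 0.0
```

```bash
python3 - <<'E'
from h import *
print(get_state()["position"],get_state()["ft_force"])
f={n:grab(n) for n in("side","top")}
for q,z in(("red_cap_top",.174),):
  for n in f:
    p,c=spot(n,q); print(n,q,p,c,p is not None and atz(f[n],p,z))
s=f["side"]["img"][110:230,190:310];t=f["top"]["img"][110:230,220:340]
cv2.imwrite("pics/p.png",cv2.resize(np.hstack([s,t]),(800,400),interpolation=cv2.INTER_CUBIC))
E
```

```text
[ 0.61039803 -0.12996784  0.18524263] [-0.5305322  -0.67147045  0.00505646]
side red_cap_top [232.704  149.6832] 0.75 [ 0.61324988 -0.11556871  0.174     ]
top red_cap_top [282.5216 157.5936] 0.41 [ 0.6057178  -0.11957491  0.174     ]
```

View pics/p.png

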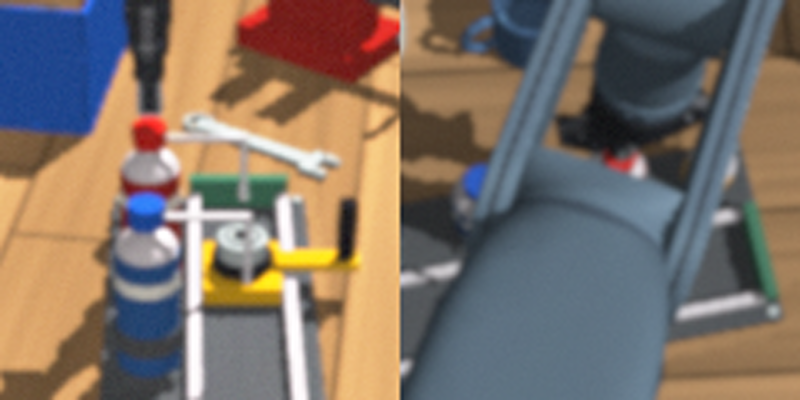

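>>> play_rows(
  motion=[
    [[0, 0, 0.03], [0, 0, 0], 0],
    [[0, 0, 0.045], [0, 0, 0], 0],
    [[0, 0, 0.053], [0, 0, 0], 0],
    [[0, 0, 0.06], [0, 0, 0], 0],
    [[0, 0, 0.06], [0, 0, 0], 0],
    [[0, 0, 0.06], [0, 0, 0], 0],
  ],
)

```text
clock: 15.6
position: [0.6103, -0.1295, 0.1697]
orientation: [-3.141, 0.001, -2.994]
ft_force: [-0.5, 0.5, 7.7]
opening: -0.0004
grasp_force: 3.3
```

>>> play_rows(
  motion=[
    [[0, 0, 0.005], [0, 0, 0], 0],
    [[0, 0, 0.009], [0, 0, 0], 0],
    [[0, 0, 0.009], [0, 0, 0], 0],
    [[0, 0, 0.009], [0, 0, 0], 0],
  ],
)

```text
clock: 16.0
position: [0.6103, -0.1296, 0.1678]
orientation: [-3.141, 0.001, -2.994]
ft_force: [-1.8, 1.3, 8.4]
opening: -0.0002
grasp_force: 4.0
```

>>> play_rows(
  motion=[
    [[0, 0, 0.004], [0, 0, 0], 0],
    [[0, 0, 0.007], [0, 0, 0], 0],
    [[0, 0, 0.007], [0, 0, 0], 0],
    [[0, 0, 0.007], [0, 0, 0], 0],
  ],
)

```text
clock: 16.4
position: [0.6103, -0.1296, 0.1663]
orientation: [-3.141, 0.001, -2.994]
ft_force: [-2.7, 0.7, 9.5]
opening: -0.0002
grasp_force: 4.6
```

>>> play_rows(
  motion=[
    [[0, 0, 0.004], [0, 0, 0], 0],
    [[0, 0, 0.004], [0, 0, 0], 0],
    [[0, 0, 0.004], [0, 0, 0], 0],
  ],
)

```text
clock: 16.7
position: [0.6103, -0.1296, 0.166]
orientation: [-3.14, 0.002, -2.994]
ft_force: [-3.6, 0.7, 12.6]
opening: -0.0001
grasp_force: 6.4
```

>>> play_rows(
  motion=[
    [[0, 0, 0.003], [0, 0, 0], 0],
    [[0, 0, 0.003], [0, 0, 0], 0],
    [[0, 0, 0.003], [0, 0, 0], 0],
  ],
)

```text
clock: 17.0
position: [0.6103, -0.1296, 0.166]
orientation: [-3.14, 0.002, -2.994]
ft_force: [-5.6, 2.0, 16.5]
opening: -0.0
grasp_force: 8.2
```

>>> play_rows(
  motion=[
    [[0, 0, -0.02], [0, 0, 0], 0],
    [[0, 0, -0.06], [0, 0, 0], 0],
    [[0, 0, -0.2], [0, 0, 0], 0],
    [[0, 0, -0.36], [0, 0, 0], 0],
    [[0, 0, -0.36], [0, 0, 0], 0],
    [[0, 0, -0.36], [0, 0, 0], 0],
  ],
)

```text
clock: 17.6
position: [0.6104, -0.1296, 0.2539]
orientation: [-3.141, 0.002, -2.994]
ft_force: [0.0, 0.2, 0.7]
opening: 0.0001
grasp_force: 0.0
```

>>> play_rows(
  motion=[
    [[0.15, 0, 0], [0, 0, 0], 0],
    [[0.35, 0, 0], [0, 0, 0], 0],
    [[0.55, 0, 0], [0, 0, 0], 0],
    [[0.685, 0, 0], [0, 0, 0], 1],
    [[0.685, 0, 0], [0, 0, 0], 1],
    [[0.685, 0, 0], [0, 0, 0], 1],
    [[0.685, 0, 0], [0, 0, 0], 1],
    [[0.685, 0, 0], [0, 0, 0], 1],
  ],
)

```text
clock: 18.4
position: [0.4414, -0.1546, 0.2525]
orientation: [3.141, -0.001, -2.993]
ft_force: [-0.6, -0.1, -0.2]
opening: 0.0725
grasp_force: 0.0
```

```bash
python3 c.py w8; python3 -c "
from h import *
print(rel([.4405,-.1548,.064],3.289), get_state()['opening'])"
```

```text
sled_knob [251.5 169.8] 0.98 [ 0.44   -0.1549  0.098 ]
bearing [252.3 234.5] 0.91 [ 0.5321 -0.1403  0.063 ]
red_nozzle [251.4 248.8] 0.85 [ 0.5322 -0.1413  0.099 ]
blue_cap_top [360.1 338.1] 0.58 [ 0.5929 -0.0084  0.174 ]
blue_nozzle [355.9 247.5] 0.83 [ 0.5152 -0.0173  0.099 ]
[ 0.44083888 -0.15461721  0.25291628]
(array([ 1.300e-03, -7.000e-04,  7.557e-01]), array([ 0.0001, -0.0001,  0.0002])) 0.08509065730010214
```

>>> play_rows(
  motion=[
    [[0, 0, 0.2], [0, 0, 0], 1],
    [[0, 0, 0.4], [0, 0, 0], 1],
    [[0, 0, 0.6], [0, 0, 0], 1],
    [[0, 0, 0.755], [0, 0, 0], 1],
    [[0, 0, 0.755], [0, 0, 0], 1],
    [[0, 0, 0.755], [0, 0, 0], 1],
  ],
)

```text
clock: 19.35
position: [0.4408, -0.1548, 0.0647]
orientation: [3.141, -0.001, -2.994]
ft_force: [0.2, -0.3, 1.2]
opening: 0.085
grasp_force: 0.0
```

>>> play_rows(
  motion=[
    [[0, 0, 0], [0, 0, 0], 0],
    [[0, 0, 0], [0, 0, 0], 0],
    [[0, 0, 0], [0, 0, 0], 0],
    [[0, 0, 0], [0, 0, 0], 0],
    [[0, 0, 0], [0, 0, 0], 0],
    [[0, 0, 0], [0, 0, 0], 0],
    [[0, 0, 0], [0, 0, 0], 0],
    [[0, 0, 0], [0, 0, 0], 0],
  ],
)

```text
clock: 20.15
position: [0.441, -0.155, 0.0651]
orientation: [-3.141, 0.001, -2.994]
ft_force: [-0.2, 1.1, 6.8]
opening: 0.0171
grasp_force: 29.7
```

>>> play_rows(
  motion=[
    [[0, -0.04, 0], [0, 0, 0], 0],
    [[0, -0.1, 0], [0, 0, 0], 0],
    [[0, -0.17, 0], [0, 0, 0], 0],
    [[0, -0.23, 0], [0, 0, 0], 0],
    [[0, -0.28, 0], [0, 0, 0], 0],
    [[0, -0.3, 0], [0, 0, 0], 0],
    [[0, -0.3, 0], [0, 0, 0], 0],
  ],
)

```text
clock: 20.85
position: [0.452, -0.2304, 0.0651]
orientation: [-3.14, 0.001, -2.994]
ft_force: [-0.7, -1.5, 5.8]
opening: 0.017
grasp_force: 29.6
```

```bash
python3 - <<'E'
from h import *
f=grab("wrist");cv2.imwrite("pics/w9.png",f["img"])
E
```

```text
(no output)
```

View pics/w9.png

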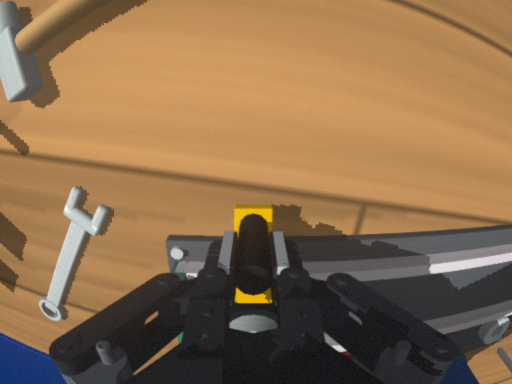

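>>> play_rows(
  motion=[
    [[0, -0.02, 0], [0, 0, 0], 0],
    [[0, -0.04, 0], [0, 0, 0], 0],
    [[0, -0.06, 0], [0, 0, 0], 0],
    [[0, -0.06, 0], [0, 0, 0], 0],
    [[0, -0.06, 0], [0, 0, 0], 0],
  ],
)

```text
clock: 21.4
position: [0.4532, -0.2393, 0.0649]
orientation: [3.134, -0.001, -2.994]
ft_force: [-0.4, 17.4, 15.8]
opening: 0.0173
grasp_force: 31.3
```

>>> play_rows(
  motion=[
    [[0, 0.014, 0], [0, 0, 0], 0],
    [[0, 0.014, 0], [0, 0, 0], 0],
    [[0, 0.014, 0], [0, 0, 0], 0],
  ],
)

```text
clock: 21.7
position: [0.4532, -0.2391, 0.065]
orientation: [3.14, 0.0, -2.994]
ft_force: [-2.2, 5.2, 7.9]
opening: 0.0172
grasp_force: 30.3
```

>>> play_rows(
  motion=[
    [[0, 0, 0], [0, 0, 0], 1],
    [[0, 0, 0], [0, 0, 0], 1],
    [[0, 0, 0], [0, 0, 0], 1],
    [[0, 0, 0], [0, 0, 0], 1],
    [[0, 0, 0], [0, 0, 0], 1],
    [[0, 0, 0], [0, 0, 0], 1],
  ],
)

```text
clock: 22.3
position: [0.4533, -0.2403, 0.0642]
orientation: [3.142, -0.0, -2.994]
ft_force: [0.1, -0.1, -0.0]
opening: 0.0854
grasp_force: 0.0
```

>>> play_rows(
  motion=[
    [[0, 0, -0.2], [0, 0, 0], 1],
    [[0, 0, -0.4], [0, 0, 0], 1],
    [[0, 0, -0.6], [0, 0, 0], 1],
    [[0, 0, -0.8], [0, 0, 0], 1],
    [[0, 0, -0.8], [0, 0, 0], 1],
    [[0, 0, -0.8], [0, 0, 0], 1],
  ],
)

```text
clock: 22.9
position: [0.4539, -0.2407, 0.2657]
orientation: [-3.139, 0.002, -2.994]
ft_force: [-0.3, -0.8, -0.9]
opening: 0.0853
grasp_force: 0.0
```

```bash
python3 c.py w10; python3 - <<'E'
import cv2
i=cv2.imread("pics/w10.png");cv2.imwrite("pics/w10c.png",cv2.resize(i[120:340,110:400],None,fx=2.7,fy=2.7,interpolation=cv2.INTER_CUBIC))
E
```

```text
sled_knob [251.9 168.2] 0.65 [ 0.4547 -0.2409  0.098 ]
bearing [255.6 227.8] 0.94 [ 0.5418 -0.2233  0.063 ]
red_cap_top [327.5 334.8] 0.85 [ 0.6141 -0.1295  0.174 ]
red_nozzle [323.8 241.7] 0.73 [ 0.5316 -0.1415  0.099 ]
blue_nozzle [418.2 239.3] 0.59 [ 0.5151 -0.0084  0.099 ]
[ 0.45295278 -0.23994917  0.26300886]
```

View pics/w10c.png

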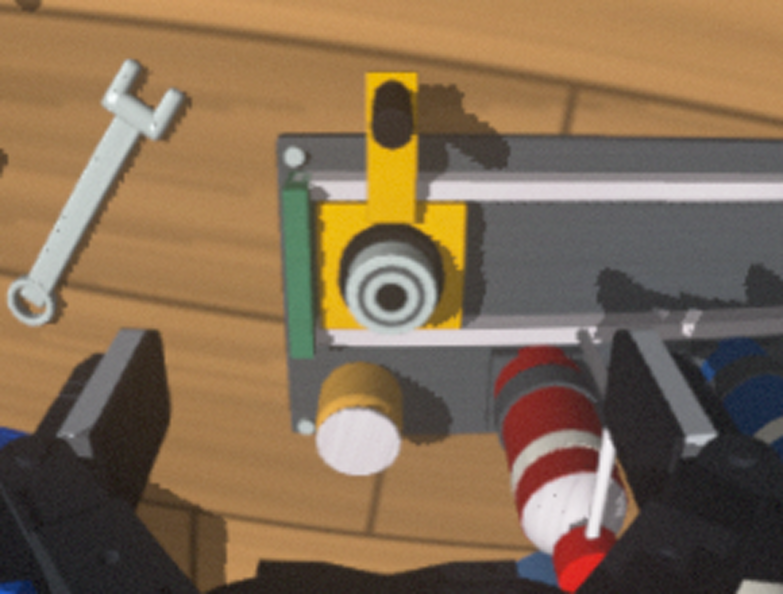

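>>> play_rows(
  motion=[
    [[0, 0, 0.2], [0, 0, 0], 1],
    [[0, 0, 0.4], [0, 0, 0], 1],
    [[0, 0, 0.6], [0, 0, 0], 1],
    [[0, 0, 0.79], [0, 0, 0], 1],
    [[0, 0, 0.79], [0, 0, 0], 0.35],
    [[0, 0, 0.79], [0, 0, 0], 0.35],
    [[0, 0, 0.79], [0, 0, 0], 0.35],
    [[0, 0, 0.79], [0, 0, 0], 0.35],
  ],
)

```text
clock: 24.05
position: [0.4551, -0.2416, 0.0695]
orientation: [-3.138, 0.003, -2.994]
ft_force: [1.9, -0.4, 0.0]
opening: 0.0302
grasp_force: 0.0
```

>>> play_rows(
  motion=[
    [[0, -0.01, 0], [0, 0, 0], 0.35],
    [[0, -0.02, 0], [0, 0, 0], 0.35],
    [[0, -0.03, 0], [0, 0, 0], 0.35],
    [[0, -0.035, 0], [0, 0, 0], 0.35],
    [[0, -0.035, 0], [0, 0, 0], 0.35],
  ],
)

```text
clock: 24.55
position: [0.4543, -0.2452, 0.0675]
orientation: [3.135, 0.0, -2.995]
ft_force: [-0.7, 14.0, 10.3]
opening: 0.03
grasp_force: 7.1
```

>>> play_rows(
  motion=[
    [[0, 0.02, 0], [0, 0, 0], 0.35],
    [[0, 0.033, 0], [0, 0, 0], 0.35],
    [[0, 0.033, 0], [0, 0, 0], 1],
    [[0, 0.033, 0], [0, 0, 0], 1],
    [[0, 0.033, 0], [0, 0, 0], 1],
    [[0, 0.033, 0], [0, 0, 0], 1],
  ],
)

```text
clock: 25.15
position: [0.4534, -0.2411, 0.0668]
orientation: [-3.141, 0.0, -2.994]
ft_force: [-0.0, -0.2, 1.0]
opening: 0.0846
grasp_force: 0.0
```

>>> play_rows(
  motion=[
    [[0, 0, -0.2], [0, 0, 0], 1],
    [[0, 0, -0.4], [0, 0, 0], 1],
    [[0, 0, -0.6], [0, 0, 0], 1],
    [[0, 0, -0.8], [0, 0, 0], 1],
    [[0, 0, -0.8], [0, 0, 0], 1],
    [[0, 0, -0.8], [0, 0, 0], 1],
  ],
)

```text
clock: 25.75
position: [0.4539, -0.2413, 0.2682]
orientation: [-3.139, 0.002, -2.994]
ft_force: [0.1, 0.5, -0.7]
opening: 0.0854
grasp_force: 0.0
```

```bash
python3 c.py w11; python3 - <<'E'
import cv2,numpy as np
for n in("w10","w11"):
    i=cv2.imread(f"pics/{n}.png").astype(int)
    print(n,i[215,210:235].tolist())
E
```

```text
sled_knob [255.8 165.9] 0.8 [ 0.4522 -0.2376  0.098 ]
bearing [314.8 334.3] 0.48 [ 0.7301 -0.0945  0.063 ]
red_cap_top [328.4 329.5] 0.7 [ 0.6077 -0.1305  0.174 ]
red_nozzle [324.4 240.3] 0.98 [ 0.531 -0.141  0.099]
blue_cap_top [414.5 239.6] 0.44 [ 0.4828 -0.0703  0.174 ]
blue_nozzle [414.9 237.7] 0.64 [ 0.5144 -0.0136  0.099 ]
[ 0.45304896 -0.24047841  0.26551399]
w10 [[86, 133, 178], [84, 133, 176], [86, 132, 175], [87, 126, 163], [90, 106, 119], [98, 111, 100], [100, 129, 86], [100, 132, 87], [102, 133, 85], [101, 132, 89], [101, 131, 86], [100, 133, 85], [99, 129, 87], [98, 130, 85], [86, 111, 79], [54, 68, 64], [51, 67, 69], [49, 80, 100], [31, 95, 121], [35, 106, 138], [33, 152, 195], [14, 181, 230], [22, 183, 233], [15, 184, 232], [22, 181, 231]]
w11 [[85, 134, 178], [85, 135, 178], [85, 136, 178], [84, 129, 175], [88, 125, 159], [100, 110, 111], [94, 113, 91], [100, 129, 87], [102, 132, 86], [101, 131, 85], [100, 131, 87], [106, 135, 90], [102, 134, 90], [101, 133, 88], [96, 124, 83], [71, 95, 71], [51, 69, 65], [52, 67, 72], [42, 81, 101], [30, 100, 130], [27, 144, 188], [11, 176, 228], [11, 183, 232], [12, 183, 233], [15, 184, 233]]
```

```bash
python3 -c "
from workcell import arm
print(arm.finish_job())"
```

```text
the job is handed in; nothing more can be done
None
```

I handed the job in at about 26 s: the bearing was centred under the red spout and the red cap pressed to its stop (about 16 N peak) and released, then the sled was pushed home against the green stop and let go, with the arm clear.

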